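Press a glued wagon side flat in the sloped gluing jig

ROBOT

A 7-joint arm with a two-finger parallel gripper is mounted at the origin on the work surface. World frame = base frame: x ahead of the robot, y to its left, z up, the work surface at z = 0. Lengths are in mm, angles in rad, forces in N, time in s.
With the tool pointing down it reaches from about 400 to 925 mm from the base axis. Payload 4.1 kg.
Tool frame: the origin (TCP) lies between the finger pads; the fingertips stand 14 mm ahead of it and the grasp point (between the pads) lies 5 mm behind it (bot.tcp_to_tips is the distance from the TCP to the fingertips, in mm); z points along the fingers, y is the line along which they close (so a half turn about z gives the same grasp; the last joint's range is limited). The gripper opens to 85 mm and grips with 20 to 120 N. Pads are 22 mm wide; open, the fingers measure 114 mm over their backs; the gripper's body (76 mm by 85 mm) begins 54 mm behind the grasp point. The pads swing forward as they close: fully open they stand 13 mm farther back than shut.
Start: joints at [1.208, 0.398, 0.045, 1.537, -0.019, 1.207, -0.051], TCP at [169.524, -627.537, 245.347] pointing down, gripper open.
Joint ranges: [-2.82, 2.82], [-0.49, 2.23], [-1.37, 1.46], [0, 2.46], [-1.36, 4.5], [0.23, 2], [-2.94, 2.94]. Speed limits (rad/s): [2.57, 2.57, 3.14, 3.14, 3.14, 3.14, 3.14].

INTERFACE

Orientations are given as a 3x3 rotation matrix whose columns are the frame's x, y, z axes.
In Python, from rig import bot, camera, look_for, silhouettes, landmark_of gives the robot as it stands.
- The arm moves only by the tool carry_out, never from a script. Its argument "targets" is one flat list of numbers, 7 for each row, row after row: the turn, a rotation vector about the tool's x, y, z in degrees, then the shift along the tool's x, y, z in m, then the opening, from -1 (shut) to 1 (fully open). A call has 1 to 12 rows; each row is the pose to reach, as a shift and turn from the pose commanded when the call began, along the tool's axes at that moment; what a row does not reach only later rows make up. A row lasts 1/10 s, in which the tool goes at most 50 mm and 8.59 degrees, less where a joint would pass 70% of its speed; a pose out of reach is approached as far as the arm can. A call with a gripper value outside its range is refused whole. The fingers move at their own pace and stop on an object; "squeeze" is the grip in N (left out, the last holds). Time passes only in rows, so rows that repeat a pose let the fingers close. It gives the time, the measured TCP pose, the force, the opening and the grip force at its end, in the units of the state.
- bot.sense(): the state, without advancing time (a new reading comes with each control period).
- camera(name): name is "scene" or "top" or "wrist"; returns a dict with "image" (480x640x3 uint8, red, green, blue), "fov_y" (degrees; the focal length in pixels is half the picture's height over the tangent of half this angle, whatever the lens; pixels are square), "cx", "cy" (the principal point, pixels), "rvec" (rotation vector, rad) and "tvec" (3), from world to camera coordinates, as OpenCV has them. Camera axes: x right, y down, z forward; pixel columns grow to the right and rows downward; lengths in mm; the calibration is good to about 2 mm. A picture is of the moment at which its call begins. There is no depth.
- bot.job_done(): hands the job in; it is judged then, once.
Trained networks look in the newest picture that a camera, given by its name, has taken for a name from the list of things; names that differ only in an ending like _2 or _b are one class to them, and where a whole thing is asked for, a point or a joint stands for the part that bears it (a point fixed in the world has none). Each returns a list of dicts, best first, with "conf" (0 to 1); they miss things now and then, are a little off and sometimes report something else, mostly with a low value. They report only what shows in the picture. A call takes as long as a camera call. They do not tell look-alikes from the thing itself.
- look_for(camera, name): "centre" ([x, y, z] in mm, in world coordinates, good to about 4 mm: the middle of the surface that is visible of it).
- silhouettes(camera, name): "mask" (480x640 bool, what is visible of it).
- landmark_of(camera, name): "centre" ([x, y, z] in mm, in world coordinates, good to about 4 mm: a listed point, or the origin of a listed thing).
The state is a dict: "t": time; "joints": joint angles; "qvel": joint speeds; "joint_efforts": joint torques, N m; "eef_pos": TCP position; "orientation": TCP orientation; "force": force on the tool from outside, world axes, zero at the start; "moment": the same for the moment, N m; "opening": opening from 0.0 (shut) to 1.0 (fully open); "finger_force": force on a finger pad.
Only numpy, scipy, OpenCV 4.12 (cv2) and the standard library are available. Lean on these libraries where they do the work, as an engineer would, in place of code of your own. Each camera call takes 0.05 s, during which the arm holds its last target. There are 200 camera calls.

TASK

The wagon side in the sloped gluing jig has to dry flat. Take the long pressure plate by its wooden bar, lower it over the jig's two pins, keeping hold of it until it lies flush on the seat, then slide the jig's latch down over the plate's edge until it comes up against its stop. Leave the other things on the bench where they are.

Things in the scene. Friction and masses are not known exactly. Their poses are not given: they have to be found in the camera images.
- jig: Wooden gluing jig fixed to the bench: a plywood foot and rear support carrying a sloped board (the cradle). About 210 x 210 mm, 165 mm high with the latch grip. Origin on the bench under the middle of the cradle's seat; z up, x points level from the low edge of the slope to the high edge, y along the slope's level direction.
- cradle: The jig's sloped board, tilted 30 degrees. Origin: middle of the seat, in the plane the plate must rest on, 62 mm above the bench. x up the slope, y level through both pins, z square to the seat. The seat is two aluminium pads (90 x 30 mm) round the pins; the wagon side being glued lies between them, just below the seat plane. Board: x -55 to 135 mm, y -105 to 105 mm.
- pin_left (a point): Tip of the steel pin at cradle y = +75 mm (x = 0), 26 mm above the seat plane. Both pins are 10 mm in diameter, square to the seat, the last 10 mm tapered to 3 mm.
- pin_right (a point): Tip of the other, equal pin, at cradle y = -75 mm (x = 0).
- plate: The long pressure plate: aluminium, 84 (x) x 180 (y) x 8 mm, two 13 mm through holes at y = +75 and -75 mm (x = 0); on its middle an upright wooden grip bar, 18 mm thick (x), 50 mm long (y), from 8 to 50 mm above the underside. Origin: middle of the underside; z up through the bar. 0.3 to 0.45 kg. Lies flat on the bench at the start. Fits either way round.
- short_plate: Bystander: a pressure plate for another wagon, alike but only 130 mm long (y) with holes 100 mm apart; it does not fit the jig. Origin: middle of the underside.
- latch (a joint): Sliding latch at the cradle's high edge, in m: 0 open, 0.034 home (its stop). Slides down the slope (cradle -x) against about 3 N of friction, stays where left. Its steel tongue is 30 mm wide, 10 to 16 mm above the seat plane, tip at cradle x = 56 mm open, 22 mm home; home, it covers the plate's high edge (x = 42 mm) with 2 mm to spare. It jams on a plate that is not flush.
- latch_knob (a point): Middle of the top of the latch's black upright grip; moves with the latch. The grip is 14 mm thick (cradle x), 26 mm wide (cradle y) and stands 36 mm high square to the slope, from 16 to 52 mm above the seat plane. At latch 0 this point is at cradle (106, 0, 52) mm; home, at (72, 0, 52) mm.
- boxcar: Bystander: closed model wagon with a grey roof, dark red-brown, 134 x 58 x 74 mm. Origin at the middle of its underside.
- open_wagon: Bystander: grey model wagon without a roof, 115 x 56 x 51 mm. Origin at the middle of its underside.
- glue_bottle: Bystander: white bottle, 52 mm across, 130 mm tall. Origin at the middle of its underside.
- screwdriver: Bystander: screwdriver lying flat, 160 mm long, handle about 25 mm thick. Origin near its middle on the bench.
- paint_jar: Bystander: amber jar with a black lid, 44 mm across, 55 mm tall. Origin at the middle of its underside.
- wood_block: Bystander: plain wooden block, 90 x 45 x 35 mm. Origin at the middle of its underside.
Mind the look-alikes: they are no part of the job. What is shaped like the plate but green is not meant.

How it is judged (in metres and radians):
On the way, in this order (a step that is already met when the one before it is completed fails the run):
1. the long plate lies flush on the seat over both pins while the fingers still hold it (x of plate in the frame of cradle between -0.004 and 0.004 m and y of plate in the frame of cradle between -0.004 and 0.004 m and z of plate in the frame of cradle between -0.003 and 0.003 m and angle between the z axis of plate and the z axis of cradle, either way round below 0.03 rad and contact force between the fingers and plate above 0.5 N), for 0.1 s.
2. the latch is home with the plate flush under it (x of plate in the frame of cradle between -0.004 and 0.004 m and y of plate in the frame of cradle between -0.004 and 0.004 m and z of plate in the frame of cradle between -0.003 and 0.003 m and angle between the z axis of plate and the z axis of cradle, either way round below 0.03 rad and value of joint latch above 0.03 m), for 0.2 s.
At the end, for the whole second after the job is handed in: The long plate is at rest over both pins, its middle within 4 mm of the seat's middle both ways, its underside within 3 mm of the seat plane and within 0.03 rad of parallel to it; the latch is at 0.030 m or more (all of step 2 and linear speed of plate below 0.02 m/s); the robot touches nothing.
It fails at once if a bystander is moved more than 25 mm (distance of any of boxcar, open_wagon, glue_bottle, screwdriver, paint_jar, wood_block, short_plate from where it was at the start of the episode above 0.025 m).
It also fails if it takes over 53 s, if anything falls off the work surface, if the arm or the gripper's body presses on something with over 40 N, if the wrist force passes 120 N, or if a joint passes its speed limit or range.

## Working session

There is one attempt and no reset: what is moved stays moved. The work goes in short steps, Python scripts to look and compute and a tool call to move; the robot and the scene stay as the last step left them, time stands still between calls to the robot, and variables do not carry over. Pictures are saved under pics/ and viewed, at most 10 in all, crops included, and the job is handed in when it is done.

Besides the shell and the picture viewer there is one more tool, called after "Request:" as a command line: name --argument value ..., lists and objects as JSON in quotes. carry_out: Moves the arm, as the interface text tells. Its arguments: {"type":"object","properties":{"targets":{"type":"array"},"squeeze":{"type":"number"}},"required":["targets"]}

```bash
ls; mkdir -p pics; cat > h.py <<'E'
import numpy as np, cv2
from rig import bot, camera, look_for, silhouettes, landmark_of
def P(c):
    f=240/np.tan(np.radians(c["fov_y"])/2)
    K=np.array([[f,0,c["cx"]],[0,f,c["cy"]],[0,0,1.]])
    return K,np.array(c["rvec"],float),np.array(c["tvec"],float)
def proj(c,p):
    K,r,t=P(c); return cv2.projectPoints(np.array(p,float).reshape(-1,3),r,t,K,None)[0].reshape(-1,2)
def ray(c,uv):
    K,r,t=P(c);R=cv2.Rodrigues(r)[0]
    d=R.T@np.linalg.inv(K)@np.array([uv[0],uv[1],1.]); return -R.T@t,d/np.linalg.norm(d)
def onz(c,uv,z):
    o,d=ray(c,uv); return o+d*(z-o[2])/d[2]
def tri(obs):
    A=np.zeros((3,3));b=np.zeros(3)
    for c,uv in obs:
        o,d=ray(c,uv);M=np.eye(3)-np.outer(d,d);A+=M;b+=M@o
    return np.linalg.solve(A,b)
def save(n,im): cv2.imwrite("pics/"+n,np.ascontiguousarray(im[:,:,::-1]))
E
python3 - <<'E'
from h import *
np.set_printoptions(precision=1,suppress=True)
cs={}
for n in("scene","top"):
    c=camera(n);cs[n]=c;save(n+"0.png",c["image"])
    for o in["plate","short_plate","jig","cradle","pin_left","pin_right","latch_knob","boxcar","open_wagon","glue_bottle","screwdriver","paint_jar","wood_block"]:
        print(n,o,[(round(d["conf"],2),np.array(d["centre"]),proj(c,d["centre"])[0]) for d in landmark_of(n,o)][:3])
s=bot.sense();print(s)
E
```

```text
pics
scene plate [(0.98, array([ 556.5, -285.2,    0.2]), array([252.1, 230.5])), (0.93, array([ 395.8, -546.8,   -2. ]), array([217. , 164.8])), (0.69, array([570.4,   8.2,  -0.1]), array([335.3, 279.4]))]
scene short_plate [(0.9, array([579. , 289.3,  -0.2]), array([428.3, 332. ])), (0.45, array([537.2, -60.3,  88.7]), array([321.3, 241.3]))]
scene jig [(0.81, array([571.9,   9. ,  -3.4]), array([335.2, 280.5]))]
scene cradle [(0.91, array([571.6,  11.8,  61.8]), array([337.5, 268. ]))]
scene pin_left [(0.9, array([570. ,  83.8,  82.6]), array([362.6, 275.7])), (0.73, array([ 558.2, -285. ,   -1.2]), array([251.9, 231.2]))]
scene pin_right [(0.8, array([537.7, -59.5,  86.6]), array([321.4, 242. ])), (0.16, array([ 771.5, -160.6,   -0.7]), array([241.9, 305. ]))]
scene latch_knob [(0.66, array([583.4, 289.7,  -2.5]), array([427.5, 333.8]))]
scene boxcar [(0.65, array([570. ,   8.3,   2.2]), array([335.5, 278.8])), (0.55, array([380.1, 140. ,  -3.4]), array([408. , 253.4]))]
scene open_wagon [(0.71, array([ 372. , -157.3,    0.2]), array([321.4, 208.3])), (0.59, array([786.1,   2.1, 
[... 1609 characters left out ...]
y([299., 249.]))]
top paint_jar [(0.61, array([767.8, 175.1,   1.2]), array([211.3, 172.2])), (0.33, array([570.7,  87.4,  80. ]), array([238.6, 238.8]))]
top wood_block [(0.64, array([ 350. , -353.7,   -1.7]), array([410.4, 324.5]))]
{'t': 1.4, 'joints': array([ 1.2,  0.4,  0. ,  1.5, -0. ,  1.2, -0.1]), 'qvel': array([-0., -0., -0., -0., -0.,  0.,  0.]), 'joint_efforts': array([ -0. , -47.5,   1.4, -25.5,   0. ,   0. ,   0. ]), 'eef_pos': array([ 169.5, -627.6,  245.3]), 'orientation': array([[ 1. ,  0.3, -0. ],
       [ 0.3, -1. , -0. ],
       [-0. ,  0. , -1. ]]), 'force': array([-0.9, -0.2,  0.2]), 'moment': array([-0.1, -0. , -0. ]), 'finger_force': 0.0, 'opening': 0.9997015402322916}
```

View pictures.

View pics/top0.png

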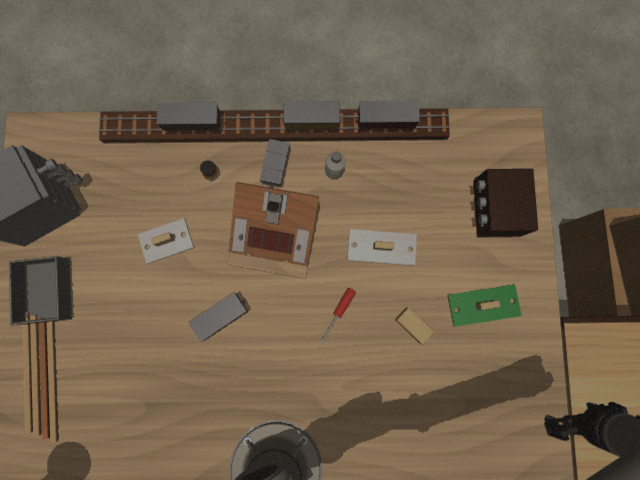

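View pics/scene0.png

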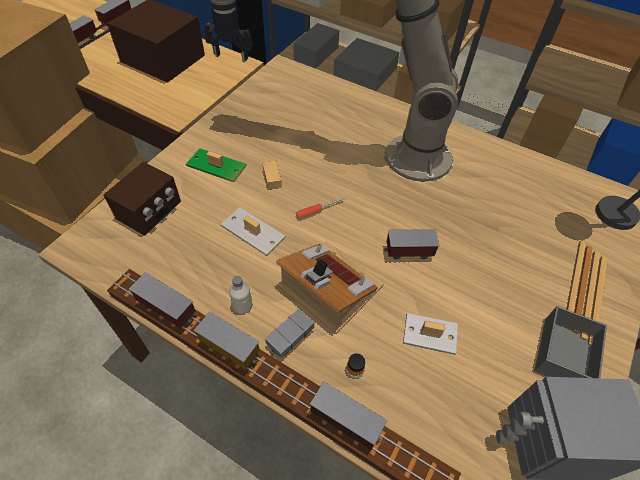

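Two views: the long silver plate is at (383,247) in top and (252,230) in scene. The short silver one is at (166,240) in top and (430,333) in scene. The green look-alike is at (485,305) in top and (216,165) in scene. The silver one right of the jig fits, being long and not green. I'll confirm with a crop and measure.

```bash
cat >> h.py <<'E'
def refp(cs,pts3):
    pass
def rel(Rt,pt,o=1.0):
    s=bot.sense();R=np.array(s["orientation"]);p=np.array(s["eef_pos"])
    rv=np.degrees(cv2.Rodrigues(R.T@Rt)[0].ravel()); return np.r_[rv,R.T@(np.array(pt)-p)/1000]
E
python3 - <<'E'
from h import *
np.set_printoptions(precision=2,suppress=True)
cs={n:camera(n) for n in("top","scene")}
im=cs["top"]["image"];save("crop1.png",np.hstack([cv2.resize(im[220:275,130:210],None,fx=4.5,fy=4.5,interpolation=2),cv2.resize(im[220:275,340:420],None,fx=4.5,fy=4.5,interpolation=2)]))
for n,c in cs.items():
    for d in silhouettes(n,"plate")+silhouettes(n,"short_plate"):
        m=d["mask"].astype(np.uint8);k=cv2.findContours(m,0,1)[0]
        k=max(k,key=cv2.contourArea).reshape(-1,2).astype(float)
        q=np.array([onz(c,u,8)[:2] for u in k],np.float32)
        print(n,round(d["conf"],2),k.mean(0),cv2.minAreaRect(q))
# pin fit
for nm in("pin_left","pin_right","latch_knob","plate"):
    L=[np.array(d[0]["centre"]) for d in (landmark_of("top",nm),landmark_of("scene",nm)) if d]
    print(nm,L)
print([ (d["conf"],d["centre"]) for d in look_for("top","latch_knob")])
E
```

```text
top 0.98 [381.68 247.15] ((555.8073120117188, -283.41558837890625), (180.92636108398438, 86.96720886230469), 85.01589965820312)
top 0.8 [483.81 305.37] ((397.2577209472656, -547.274658203125), (88.02308654785156, 186.47003173828125), 8.089347839355469)
scene 0.94 [253.04 231.21] ((559.9498901367188, -281.7557067871094), (187.5986328125, 91.54244995117188), 85.92475891113281)
scene 0.93 [216.3  164.34] ((402.9205017089844, -544.759521484375), (90.88520812988281, 185.1555633544922), 6.572201251983643)
scene 0.55 [271.59 174.51] ((341.3879089355469, -364.29180908203125), (122.24139404296875, 49.642799377441406), 43.57884979248047)
scene 0.27 [327.15 275.59] ((572.7088623046875, -20.5445556640625), (261.54412841796875, 143.65911865234375), 79.04496002197266)
scene 0.74 [429.82 333.15] ((582.87939453125, 294.7716064453125), (87.75373077392578, 130.57577514648438), 18.877822875976562)
pin_left [array([572.2,  86.6,  77.3]), array([573.8,  83.6,  80.7])]
pin_right [array([544.3, -60.5,  85.3]), array([541.2, -60.9,  88.6])]
latch_knob [array([634.7,  -1.6, 160.2]), array([635.9,  -4.1, 162.3])]
plate [array([ 558.8, -286.7,    3.3]), array([ 554.5, -284. ,   -0.7])]
[(0.96, [637.2, -4.5, 128.4]), (0.71, [348.5, -356.2, 35.3])]
```

View pics/crop1.png

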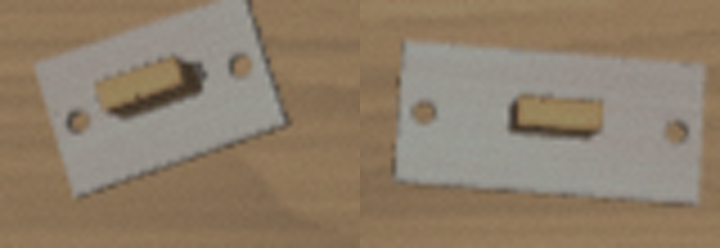

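The right crop (long axis about 181 × 87 mm, silver, holes 150 mm apart) is the long plate. Next I hover above it.

```bash
cat >> h.py <<'E'
def Rdown(a):  # tool y at yaw a (deg), z down
    y=np.array([np.cos(np.radians(a)),np.sin(np.radians(a)),0]);z=np.array([0,0,-1.]);return np.c_[np.cross(y,z),y,z]
E
python3 - <<'E'
from h import *
np.set_printoptions(precision=4,suppress=True)
print(rel(Rdown(-5),[557,-284,245]))
c=camera("wrist");s=bot.sense();K,r,t=P(c);R=cv2.Rodrigues(r)[0];o=-R.T@t
T=s["orientation"];print("cam in tool",T.T@(o-s["eef_pos"]),T.T@R.T,K)
E
```

```text
[  0.004    0.0055 -69.8824   0.4637  -0.2306   0.0003]
cam in tool [  64.8661    0.1321 -128.5309] [[-0.0002 -0.9657 -0.2597]
 [ 1.     -0.     -0.0005]
 [ 0.0005 -0.2597  0.9657]] [[355.1746   0.     324.4925]
 [  0.     355.1746 240.2576]
 [  0.       0.       1.    ]]
```

Request:
carry_out --targets '[0,0,-69.9,0.464,-0.231,0,1,0,0,-69.9,0.464,-0.231,0,1,0,0,-69.9,0.464,-0.231,0,1,0,0,-69.9,0.464,-0.231,0,1,0,0,-69.9,0.464,-0.231,0,1,0,0,-69.9,0.464,-0.231,0,1,0,0,-69.9,0.464,-0.231,0,1,0,0,-69.9,0.464,-0.231,0,1,0,0,-69.9,0.464,-0.231,0,1,0,0,-69.9,0.464,-0.231,0,1,0,0,-69.9,0.464,-0.231,0,1,0,0,-69.9,0.464,-0.231,0,1]'

```text
t: 3.4
eef_pos: [560.2, -279.0, 245.4]
orientation: [[0.079, 0.997, 0.002], [0.997, -0.079, 0.002], [0.002, 0.002, -1.0]]
force: [-0.0, -0.5, 0.4]
opening: 1.001
finger_force: 0.0
```

```bash
python3 - <<'E'
from h import *
np.set_printoptions(precision=3,suppress=True)
s=bot.sense();print(s["t"],s["eef_pos"],s["joints"],s["force"])
c=camera("wrist");save("w1.png",c["image"])
np.save("w1.npy",c)
for d in silhouettes("wrist","plate"):
    m=d["mask"].astype(np.uint8);k=max(cv2.findContours(m,0,1)[0],key=cv2.contourArea).reshape(-1,2).astype(float)
    print(d["conf"],k.mean(0),cv2.minAreaRect(np.array([onz(c,u,8)[:2] for u in k],np.float32)))
print(landmark_of("wrist","plate"))
E
```

```text
3.4 [ 560.22  -279.03   245.362] [ 0.681  0.373 -0.377  1.589  0.142  1.205  0.197] [-0.006 -0.481  0.375]
0.93 [221.742 385.917] ((416.7445373535156, -484.68902587890625), (35.95468521118164, 67.80024719238281), 7.916901588439941)
0.89 [320.59  209.349] ((555.42822265625, -285.12939453125), (180.55560302734375, 84.69976043701172), 85.09178924560547)
[{'centre': [553.7, -282.3, 1.8], 'conf': 0.64}]
```

View pics/w1.png

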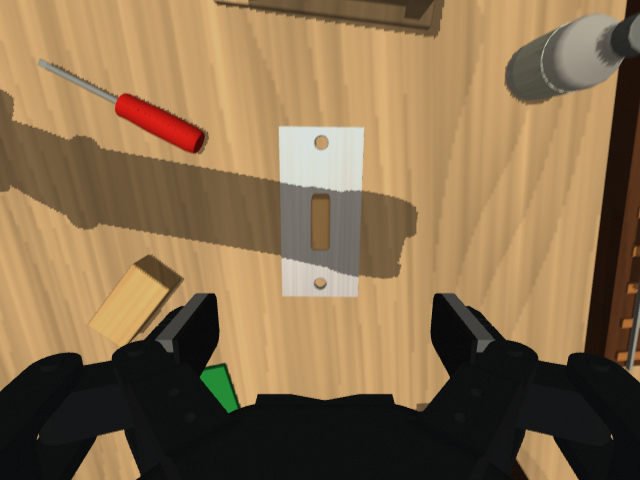

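The wrist view shows the long plate with holes at (321,142) and (320,283), the bar around (320,222) and the fingers clear of it.

```bash
python3 - <<'E'
from h import *
np.set_printoptions(precision=2,suppress=True)
c=np.load("w1.npy",allow_pickle=True).item()
g=cv2.cvtColor(c["image"],cv2.COLOR_RGB2HSV)
bar=cv2.inRange(g,(5,60,20),(25,255,255));bar[:185]=0;bar[262:]=0;bar[:,:300]=0;bar[:,345:]=0
k=max(cv2.findContours(bar,0,1)[0],key=cv2.contourArea);bx=cv2.minAreaRect(k);print(bx)
H=[]
for y0 in(142,283):
    m=cv2.inRange(g,(0,60,0),(40,255,255))[y0-12:y0+12,308:334]
    M=cv2.moments(m,True);u=(308+M["m10"]/M["m00"],y0-12+M["m01"]/M["m00"]);H.append(onz(c,u,5));print(u,M["m00"])
H=np.array(H);print(H,H.mean(0),np.linalg.norm(H[0]-H[1]))
d=H[0]-H[1];print("yaw y",np.degrees(np.arctan2(d[1],d[0])))
# bar height: triangulate with top camera
ct=camera("top")
g2=cv2.cvtColor(ct["image"],cv2.COLOR_RGB2HSV)[235:260,365:405];
m=cv2.inRange(g2,(8,70,120),(25,255,255));M=cv2.moments(m,True);u2=(365+M["m10"]/M["m00"],235+M["m01"]/M["m00"])
print(u2,M["m00"],proj(ct,[555.4,-285,50]),proj(c,[555.4,-285,50]),tri([(c,bx[0]),(ct,u2)]),onz(c,bx[0],50))
E
```

```text
((320.0, 221.5), (57.0, 18.0), 90.0)
(321.0287769784173, 142.1726618705036) 139.0
(319.7, 282.0) 80.0
[[ 561.84 -210.48    5.  ]
 [ 548.08 -359.42    5.  ]] [ 554.96 -284.95    5.  ] 149.57415788928495
yaw y 84.72351746522017Traceback (most recent call last):
  File "<stdin>", line 16, in <module>
ZeroDivisionError: float division by zero
```

```bash
python3 - <<'E'
from h import *
np.set_printoptions(precision=4,suppress=True)
s=bot.sense();print(s["t"],s["eef_pos"],s["orientation"])
print(rel(Rdown(-5.2),[555.2,-285,90]))
E
```

```text
3.6 [ 555.767  -285.6231  245.1735] [[ 0.09    0.9959 -0.0011]
 [ 0.9959 -0.09   -0.0012]
 [-0.0013 -0.001  -1.    ]]
[-0.0587  0.0767  0.0369  0.0008 -0.0005  0.1552]
```

Request:
carry_out --targets '[0,0,0,0.0008,-0.0005,0.05,0.2,0,0,0,0.0008,-0.0005,0.1,0.2,0,0,0,0.0008,-0.0005,0.15,0.2,0,0,0,0.0008,-0.0005,0.185,0.2,0,0,0,0.0008,-0.0005,0.205,0.2,0,0,0,0.0008,-0.0005,0.217,0.2,0,0,0,0.0008,-0.0005,0.217,0.2,0,0,0,0.0008,-0.0005,0.217,0.2]'

```text
t: 4.4
eef_pos: [557.2, -283.8, 29.4]
orientation: [[0.088, 0.996, 0.002], [0.996, -0.088, -0.001], [-0.001, 0.002, -1.0]]
force: [0.4, 1.0, 1.1]
opening: 0.602
finger_force: 0.0
```

Request:
carry_out --targets '[0,0,0,0,0,0,-1,0,0,0,0,0,0,-1,0,0,0,0,0,0,-1,0,0,0,0,0,0,-1,0,0,0,0,0,0,-1]' --squeeze 60

```text
t: 4.9
eef_pos: [557.6, -283.2, 29.8]
orientation: [[0.087, 0.996, 0.002], [0.996, -0.087, -0.001], [-0.001, 0.002, -1.0]]
force: [-1.0, -0.2, 6.6]
opening: 0.202
finger_force: 60.6
```

Request:
carry_out --targets '[0,0,0,0,0,-0.02,-1,0,0,0,0,0,-0.06,-1,0,0,0,0,0,-0.11,-1,0,0,2,0.04,-0.025,-0.15,-1,0,0,4,0.08,-0.05,-0.18,-1,0,0,6.3,0.12,-0.075,-0.21,-1,0,0,6.3,0.16,-0.1,-0.23,-1,0,0,6.3,0.2,-0.13,-0.23,-1,0,0,6.3,0.24,-0.16,-0.23,-1,0,0,6.3,0.265,-0.172,-0.23,-1,0,0,6.3,0.279,-0.172,-0.23,-1,0,0,6.3,0.279,-0.172,-0.23,-1]'

```text
t: 6.1
eef_pos: [408.6, 12.8, 258.1]
orientation: [[0.19, 0.982, 0.0], [0.982, -0.19, -0.001], [-0.001, 0.0, -1.0]]
force: [-0.0, -0.2, -2.9]
opening: 0.201
finger_force: 59.8
```

```bash
python3 - <<'E'
from h import *
np.set_printoptions(precision=3,suppress=True)
c=camera("wrist");s=bot.sense();print(s["t"],s["eef_pos"],s["orientation"],s["force"],s["finger_force"])
save("w2.png",c["image"]);c["s"]=s;np.save("w2.npy",c)
for n in("pin_left","pin_right","latch_knob","cradle"):
    print(n,[(d["conf"],d["centre"],proj(c,d["centre"])[0]) for d in landmark_of("wrist",n)][:2])
E
```

```text
6.15 [409.027  10.76  257.961] [[ 0.193  0.981 -0.   ]
 [ 0.981 -0.193 -0.001]
 [-0.001  0.    -1.   ]] [-0.43   0.098 -3.936] 59.797062277793884
pin_left []
pin_right [(0.8, [539.1, -62.5, 83.8], array([482.29 , 275.381])), (0.46, [568.0, 85.9, 84.5], array([504.822,  96.724]))]
latch_knob []
cradle [(0.91, [568.9, 9.2, 61.2], array([498.42 , 188.224]))]
```

View pics/w2.png

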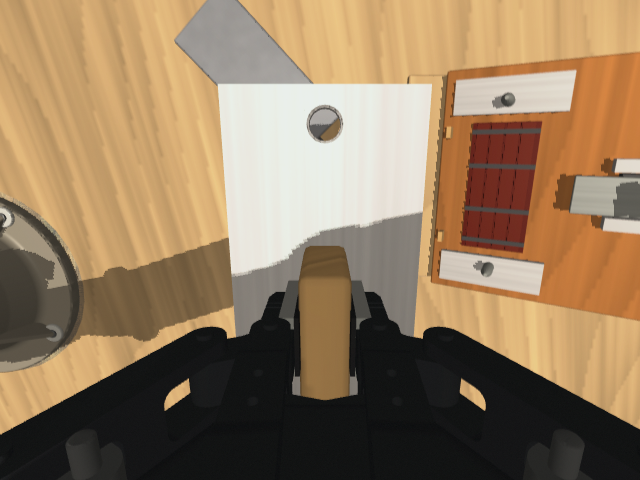

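The wrist view shows the plate held with its left hole at (324,124), and the pins at about (508,100) and (486,268). I'll measure all of these in one enlarged crop.

```bash
python3 - <<'E'
from h import *
c=np.load("w2.npy",allow_pickle=True).item();im=c["image"]
f=lambda x,y:cv2.resize(im[y-20:y+20,x-20:x+20],(390,390),interpolation=cv2.INTER_CUBIC)
save("crop2.png",cv2.resize(np.vstack([np.hstack([f(508,100),f(486,268)]),np.hstack([f(324,124),f(425,90)])])[:,:],(600,600)))
E
```

```text
(no output)
```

View pics/crop2.png

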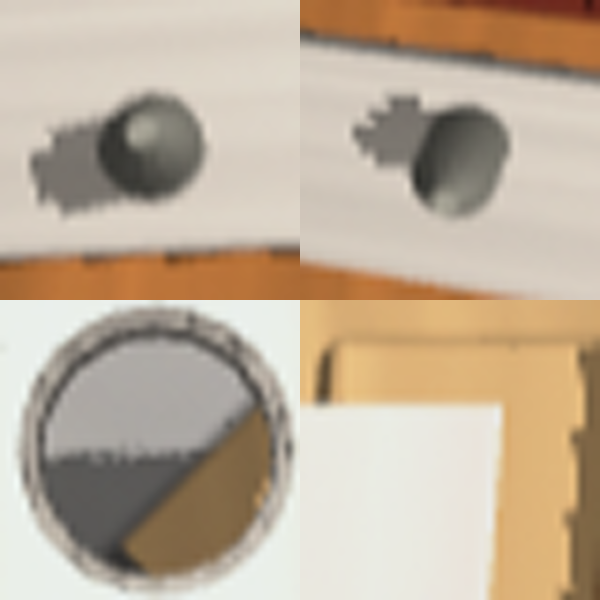

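```bash
cat >> h.py <<'E'
def Rcr(a):
    a=np.radians(a);cx=np.array([np.cos(a),np.sin(a),0]);up=np.array([0,0,1.]);cy=np.cross(up,cx)
    x=cx*np.cos(np.pi/6)+up*.5;return np.c_[x,cy,np.cross(x,cy)]
E
python3 - <<'E'
from h import *
np.set_printoptions(precision=2,suppress=True)
c=np.load("w2.npy",allow_pickle=True).item()
ct=camera("top");cs=camera("scene")
L=onz(c,(507.3,97.7),84.5);R=onz(c,(486.3,274),84.5);d=L-R
Lb=onz(c,(508.5,99.8),62);Rb=onz(c,(488.3,268.5),62)
print(L,R,np.linalg.norm(d),np.degrees(np.arctan2(-d[0],d[1])),(L+R)/2);print(Lb,Rb,(Lb+Rb)/2,np.linalg.norm(Lb-Rb))
yaw=np.degrees(np.arctan2(-d[0],d[1]));C=Rcr(yaw);o=(L+R)/2-26*C[:,2];print("origin",yaw,o)
G=lambda q:o+C@np.array(q)
for n,q in(("L",(0,75,26)),("R",(0,-75,26)),("knob",(106,0,52)),("pad",(0,75,0))): print(n,G(q),proj(c,G(q)),proj(ct,G(q)),proj(cs,G(q)))
A=np.hstack([cv2.resize(ct["image"][190:290,220:330],(396,360),interpolation=2),cv2.resize(cs["image"][225:335,265:385],(393,360),interpolation=2)])
save("crop3.png",A)
E
```

```text
[569.89  84.8   84.5 ] [542.48 -61.53  84.5 ] 148.8737282559344 -10.607602732093365 [556.19  11.63  84.5 ]
[581.92  83.5   62.  ] [553.88 -66.54  62.  ] [567.9    8.48  62.  ] 152.63531083667837
origin -10.607602732093365 [568.96   9.24  61.98]
L [569.99  85.35  84.5 ] [[507.39  96.94]] [[239.18 238.86]] [[363.16 275.61]]
R [542.38 -62.09  84.5 ] [[486.23 274.59]] [[297.91 249.02]] [[319.68 243.25]]
knob [633.64  -2.87 160.02] [[673.47 205.65]] [[271.97 207.38]] [[321.75 261.16]]
pad [582.77  82.96  61.98] [[509.53 100.27]] [[241.4 235.2]] [[359.13 283.38]]
```

View pics/crop3.png

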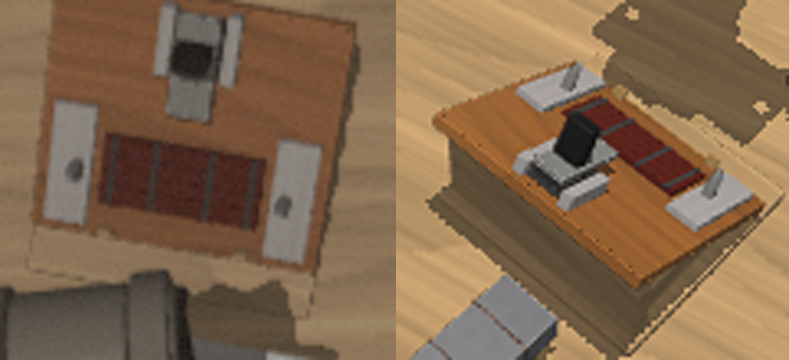

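```bash
cat >> h.py <<'E'
def target(o,yaw,q,off=(-1.9,0.2,29.8)):
    C=Rcr(yaw);T=np.c_[C[:,1],C[:,0],-C[:,2]]
    return T,np.array(o)+C@np.array(q)-T@np.array(off)
E
python3 - <<'E'
from h import *
np.set_printoptions(precision=4,suppress=True)
o=[568.96,9.24,61.98]
for h in(100,50): print(rel(*target(o,-10.61,(0,0,h))))
print(bot.sense()["eef_pos"])
E
```

```text
[-30.0452   0.2052  -0.7794   0.0326   0.091    0.0836]
[-30.0452   0.2052  -0.7794   0.0329   0.1161   0.1269]
[409.7414   9.1433 257.9542]
```

Request:
carry_out --targets '[-8,0,0,0.008,0.023,0.01,-1,-16,0,0,0.016,0.046,0.03,-1,-24,0,0,0.024,0.07,0.05,-1,-30,0.2,-0.8,0.033,0.091,0.084,-1,-30,0.2,-0.8,0.033,0.1,0.1,-1,-30,0.2,-0.8,0.033,0.116,0.127,-1,-30,0.2,-0.8,0.033,0.116,0.127,-1,-30,0.2,-0.8,0.033,0.116,0.127,-1,-30,0.2,-0.8,0.033,0.116,0.127,-1,-30,0.2,-0.8,0.033,0.116,0.127,-1]'

```text
t: 7.45
eef_pos: [530.3, 19.6, 132.2]
orientation: [[0.183, 0.851, 0.493], [0.983, -0.158, -0.092], [-0.0, 0.501, -0.865]]
force: [-0.1, -1.1, -2.6]
opening: 0.204
finger_force: 60.2
```

```bash
python3 - <<'E'
from h import *
np.set_printoptions(precision=4,suppress=True)
c=camera("wrist");s=bot.sense();c["s"]=s;np.save("w3.npy",c);save("w3.png",c["image"])
print(s["t"],s["eef_pos"],s["force"],s["joints"]);o=[568.96,9.24,61.98]
print(rel(*target(o,-10.61,(0,0,50))))
C=Rcr(-10.61);print(proj(c,[o+C@np.array([0,75,z]) for z in(0,26)]))
E
```

```text
7.5 [530.319   19.6489 132.3048] [ 0.0795 -0.4065 -4.297 ] [ 0.3723  0.1538 -0.6577  2.3025  0.9576  0.3812 -1.2844]
[ 0.1019 -0.036   0.0973 -0.0012 -0.0008  0.001 ]
[[324.5106 132.533 ]
 [324.5367 130.7056]]
```

View pics/w3.png

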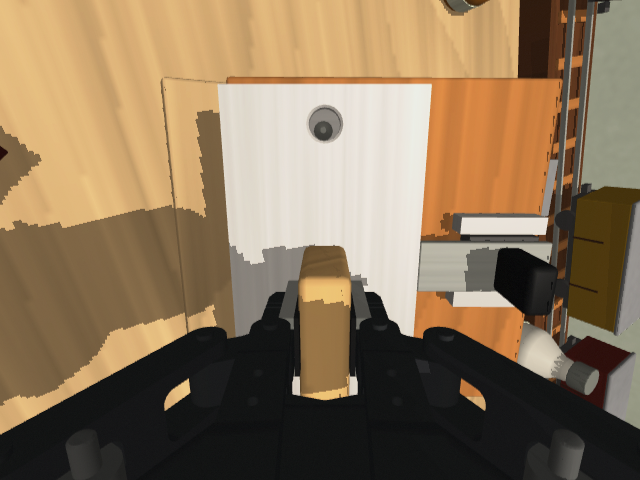

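Through the hole at (325,124) the pin shows at about (323,131), so I need about −1.5 mm in tool x and −0.8 mm in tool y.

Request:
carry_out --targets '[0.1,0,0.1,-0.0015,-0.0008,0.005,-1,0.1,0,0.1,-0.0015,-0.0008,0.012,-1,0.1,0,0.1,-0.0015,-0.0008,0.019,-1,0.1,0,0.1,-0.0015,-0.0008,0.019,-1,0.1,0,0.1,-0.0015,-0.0008,0.019,-1,0.1,0,0.1,-0.0015,-0.0008,0.019,-1]'

```text
t: 8.1
eef_pos: [538.4, 16.8, 114.8]
orientation: [[0.183, 0.852, 0.491], [0.983, -0.159, -0.091], [0.001, 0.499, -0.867]]
force: [-0.2, -0.6, -3.2]
opening: 0.204
finger_force: 60.2
```

```bash
python3 - <<'E'
from h import *
np.set_printoptions(precision=4,suppress=True)
c=camera("wrist");cs=camera("scene");s=bot.sense();c["s"]=s;np.save("w4.npy",c)
a=cv2.resize(c["image"][100:150,300:350],(400,400),interpolation=2);b=cv2.resize(cs["image"][220:300,290:390],(400,320),interpolation=2)
save("w4.png",np.hstack([a,np.vstack([b,np.zeros((80,400,3),np.uint8)])]))
print(s["t"],s["eef_pos"],s["force"],s["joints"]);o=[568.96,9.24,61.98]
print(rel(*target(o,-10.61,(0,0,30))))
T=s["orientation"];p=s["eef_pos"]
print(proj(c,[p+T@np.array([73.1,.3,z]) for z in(21.8,29.8,34)]))
E
```

```text
8.2 [538.3761  16.8089 114.8414] [ 0.6647 -0.8486 -3.6368] [ 0.3401  0.2034 -0.6208  2.2997  1.0766  0.3711 -1.3908]
[-0.0561 -0.0571  0.0331  0.0001  0.0006  0.0017]
[[326.4971 124.3649]
 [326.414  125.4244]
 [326.3738 125.9384]]
```

View pics/w4.png

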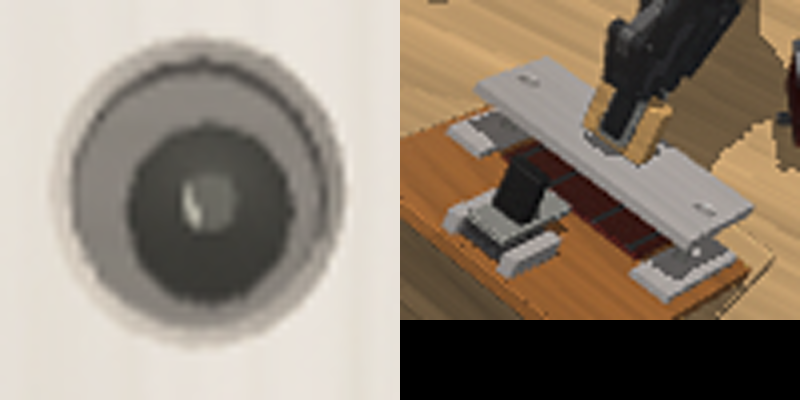

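The left pin tip is at the hole's middle to within about 0.5 mm. Now I lower it.

Request:
carry_out --targets '[0,0,0,0.0002,0.0005,0.003,-1,0,0,0,0.0002,0.0005,0.006,-1,0,0,0,0.0002,0.0005,0.009,-1,0,0,0,0.0002,0.0005,0.012,-1,0,0,0,0.0002,0.0005,0.014,-1,0,0,0,0.0002,0.0005,0.014,-1]'

```text
t: 8.8
eef_pos: [545.5, 15.6, 102.1]
orientation: [[0.183, 0.853, 0.49], [0.983, -0.159, -0.091], [0.0, 0.498, -0.867]]
force: [-0.2, 0.6, -3.4]
opening: 0.201
finger_force: 60.2
```

```bash
python3 - <<'E'
from h import *
np.set_printoptions(precision=4,suppress=True)
s=bot.sense()
C=Rcr(-10.61);print(s["t"],s["force"]@C,s["moment"]@C,s["finger_force"]);o=[568.96,9.24,61.98]
print(rel(*target(o,-10.61,(0,0,0))))
E
```

```text
8.8 [-1.9564  0.5115 -2.8102] [0.0078 0.9359 0.008 ] 60.211647748947144
[-0.14   -0.0547  0.0386 -0.0001  0.0008  0.017 ]
```

Request:
carry_out --targets '[-0.1,0,0,0,0,0.003,-1,-0.1,0,0,0,0,0.006,-1,-0.1,0,0,0,0,0.009,-1,-0.1,0,0,0,0,0.012,-1,-0.1,0,0,0,0,0.013,-1,-0.1,0,0,0,0,0.013,-1]'

```text
t: 9.4
eef_pos: [551.9, 14.5, 91.0]
orientation: [[0.183, 0.852, 0.491], [0.983, -0.159, -0.091], [0.001, 0.5, -0.866]]
force: [1.3, -0.1, -2.7]
opening: 0.2
finger_force: 60.3
```

```bash
python3 - <<'E'
from h import *
np.set_printoptions(precision=4,suppress=True)
s=bot.sense()
C=Rcr(-10.61);print(s["t"],s["force"]@C,s["moment"]@C,s["finger_force"]);o=[568.96,9.24,61.98]
print(rel(*target(o,-10.61,(0,0,0))))
E
```

```text
9.4 [-0.1697  0.1001 -2.97  ] [ 0.0117  0.9234 -0.0383] 60.258028507232666
[-0.0206 -0.0569  0.037  -0.0001  0.0006  0.0042]
```

Request:
carry_out --targets '[0,0,0,0,0,0.0015,-1,0,0,0,0,0,0.003,-1,0,0,0,0,0,0.004,-1,0,0,0,0,0,0.005,-1,0,0,0,0,0,0.005,-1,0,0,0,0,0,0.005,-1]'

```text
t: 10.0
eef_pos: [554.0, 14.2, 87.7]
orientation: [[0.183, 0.851, 0.492], [0.983, -0.158, -0.092], [-0.0, 0.501, -0.865]]
force: [-10.9, 1.2, 9.3]
opening: 0.199
finger_force: 62.8
```

```bash
python3 - <<'E'
from h import *
np.set_printoptions(precision=4,suppress=True)
s=bot.sense()
C=Rcr(-10.61);print(s["t"],s["force"]@C,s["moment"]@C,s["finger_force"]);o=[568.96,9.24,61.98]
print(rel(*target(o,-10.61,(0,0,0))))
E
```

```text
10.0 [-4.8235 -0.8659 13.4749] [-0.4311  1.3048 -0.0656] 62.761205434799194
[ 0.0684 -0.006   0.0676 -0.0002  0.0004  0.0003]
```

Request:
carry_out --targets '[0,0,0,0,0,0.001,-1,0,0,0,0,0,0.0015,-1,0,0,0,0,0,0.0015,-1,0,0,0,0,0,0.0015,-1]'

```text
t: 10.4
eef_pos: [554.1, 14.1, 87.7]
orientation: [[0.183, 0.85, 0.494], [0.983, -0.157, -0.094], [-0.002, 0.503, -0.865]]
force: [-26.1, 1.2, 31.9]
opening: 0.198
finger_force: 66.8
```

```bash
python3 - <<'E'
from h import *
np.set_printoptions(precision=4,suppress=True)
s=bot.sense()
C=Rcr(-10.61);print(s["t"],s["force"]@C,s["moment"]@C,s["finger_force"]);o=[568.96,9.24,61.98]
print(rel(*target(o,-10.61,(0,0,0))))
E
```

```text
10.4 [-6.467  -3.6129 40.5495] [-0.9007  2.1987 -0.1108] 66.8084442615509
[ 0.1709  0.0777  0.1068 -0.0002  0.0004  0.0002]
```

Request:
carry_out --targets '[0,0,0,0,0,-0.001,-1,0,0,0,0,0,-0.0015,-1,0,0,0,0,0,-0.0015,0.3,0,0,0,0,0,-0.0015,0.3,0,0,0,0,0,-0.0015,0.3,0,0,0,0,0,-0.02,0.3,0,0,0,0,0,-0.06,0.3,0,0,0,0,0,-0.09,0.6,0,0,0,0,0,-0.09,0.6,0,0,0,0,0,-0.09,0.6]'

```text
t: 11.4
eef_pos: [511.6, 21.9, 165.2]
orientation: [[0.184, 0.85, 0.494], [0.983, -0.159, -0.092], [0.0, 0.503, -0.864]]
force: [1.0, 0.9, 0.1]
opening: 0.799
finger_force: 0.0
```

```bash
python3 - <<'E'
from h import *
np.set_printoptions(precision=4,suppress=True)
c=camera("wrist");cs=camera("scene");s=bot.sense()
print(s["t"],s["force"],s["joints"]);o=np.array([568.96,9.24,61.98])
for h in(90,40): print(rel(*target(o,-10.61,(106,0,h),(0,0,0))))
C=Rcr(-10.61)
print("knob pred",proj(c,o+C@np.array([106,0,52])),[(d["conf"],d["centre"],proj(c,d["centre"])[0]) for d in landmark_of("wrist","latch_knob")])
print("edges",proj(c,[o+C@np.array(q) for q in((42,90,8),(-42,90,8),(42,-90,8),(0,75,8))]))
im=c["image"];save("w5.png",np.hstack([im,cv2.resize(cs["image"][225:305,300:385],(160,150)).repeat(1,0) if 0 else np.vstack([cv2.resize(cs["image"][230:310,300:380],(160,160),interpolation=2),np.zeros((320,160,3),np.uint8)])]))
E
```

```text
11.5 [-1.3496 -0.2635  0.3678] [ 0.4407  0.0506 -0.7157  2.3082  0.6969  0.4    -1.0454]
[ 0.0118 -0.0317  0.0285 -0.0017  0.1065  0.0276]
[ 0.0118 -0.0317  0.0285 -0.0017  0.1065  0.0776]
knob pred [[506.0797 264.4799]] [(0.63, [628.4, -1.0, 164.6], array([507.8458, 266.8725]))]
edges [[389.7878 107.6298]
 [257.4349 107.5506]
 [378.548  357.3394]
 [323.6488 132.2786]]
```

View pics/w5.png

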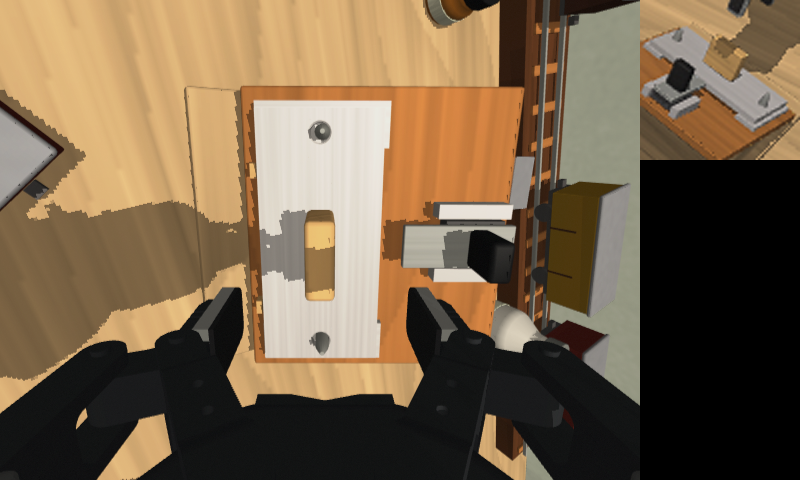

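The plate lies over both pins: the tips show at (320,131) and (320,342). The latch grip is at about (500,260), as predicted. Next I grip the latch.

Request:
carry_out --targets '[0,0,0,-0.0017,0.05,0,0.6,0,0,0,-0.0017,0.09,0.01,0.6,0,0,0,-0.0017,0.1065,0.027,0.6,0,0,0,-0.0017,0.1065,0.05,0.6,0,0,0,-0.0017,0.1065,0.07,0.6,0,0,0,-0.0017,0.1065,0.0775,0.4,0,0,0,-0.0017,0.1065,0.0775,0.4,0,0,0,-0.0017,0.1065,0.0775,0.4]'

```text
t: 12.35
eef_pos: [639.3, -3.1, 149.7]
orientation: [[0.182, 0.852, 0.491], [0.983, -0.158, -0.091], [0.001, 0.5, -0.866]]
force: [-0.8, -0.4, 0.6]
opening: 0.699
finger_force: 0.0
```

Request:
carry_out --targets '[0,0,0,0,0,0,-1,0,0,0,0,0,0,-1,0,0,0,0,0,0,-1,0,0,0,0,0,0,-1,0,0,0,0,0,0,-1]' --squeeze 40

```text
t: 12.85
eef_pos: [638.6, -3.5, 150.1]
orientation: [[0.184, 0.851, 0.491], [0.983, -0.159, -0.092], [0.0, 0.5, -0.866]]
force: [-4.9, 0.6, 4.8]
opening: 0.154
finger_force: 41.0
```

```bash
python3 - <<'E'
from h import *
np.set_printoptions(precision=4,suppress=True)
s=bot.sense();o=np.array([568.96,9.24,61.98]);C=Rcr(-10.61)
print(s["t"],s["force"]@C,s["opening"],s["finger_force"],C.T@(s["eef_pos"]-o))
for x in(106,72):print(rel(*target(o,-10.61,(x,0,40),(0,0,0))))
E
```

```text
12.85 [-1.86   -0.3263  6.5974] 0.15384654373046816 40.982762575149536 [105.3956   0.3516  40.9179]
[-0.0124 -0.0105  0.0134 -0.0004  0.0006  0.0009]
[-0.0124 -0.0105  0.0134 -0.0003 -0.0334  0.0009]
```

Gripped; the 13 mm opening matches the grip's 14 mm thickness. Sliding down the slope.

Request:
carry_out --targets '[0,0,0,0,-0.005,0,-1,0,0,0,0,-0.011,0,-1,0,0,0,0,-0.017,0,-1,0,0,0,0,-0.023,0,-1,0,0,0,0,-0.028,0,-1,0,0,0,0,-0.032,0,-1,0,0,0,0,-0.034,0,-1,0,0,0,0,-0.035,0,-1,0,0,0,0,-0.035,0,-1]'

```text
t: 13.75
eef_pos: [610.0, 2.0, 133.2]
orientation: [[0.183, 0.85, 0.493], [0.983, -0.159, -0.091], [0.001, 0.502, -0.865]]
force: [-1.2, -0.8, 6.7]
opening: 0.155
finger_force: 41.0
```

```bash
python3 - <<'E'
from h import *
np.set_printoptions(precision=4,suppress=True)
s=bot.sense();o=np.array([568.96,9.24,61.98]);C=Rcr(-10.61)
print(s["t"],s["force"]@C,s["opening"],s["finger_force"],C.T@(s["eef_pos"]-o))
E
```

```text
13.75 [ 2.5218 -1.035   6.3354] 0.15489458437648723 41.021477580070496 [71.6783  0.4257 40.8987]
```

Request:
carry_out --targets '[0,0,0,0,-0.001,0,-1,0,0,0,0,-0.002,0,-1,0,0,0,0,-0.002,0,-1,0,0,0,0,-0.002,0,-1]'

```text
t: 14.15
eef_pos: [609.8, 2.0, 133.2]
orientation: [[0.183, 0.849, 0.495], [0.983, -0.159, -0.091], [0.001, 0.504, -0.864]]
force: [2.5, -2.0, 6.1]
opening: 0.16
finger_force: 40.6
```

```bash
python3 - <<'E'
from h import *
np.set_printoptions(precision=4,suppress=True)
s=bot.sense();o=np.array([568.96,9.24,61.98]);C=Rcr(-10.61)
print(s["t"],s["force"]@C,s["opening"],s["finger_force"],C.T@(s["eef_pos"]-o))
E
```

```text
14.15 [ 5.5301 -1.5314  3.8746] 0.15959501168921575 40.56390881538391 [71.5196  0.4383 40.9678]
```

Request:
carry_out --targets '[0,0,0,0,0.0015,0,-1,0,0,0,0,0.0015,0,-0.2,0,0,0,0,0.0015,0,-0.2,0,0,0,0,0.0015,0,-0.2,0,0,0,0,0.0015,-0.02,-0.2,0,0,0,0,0.0015,-0.06,-0.2,0,0,0,0,0.0015,-0.1,0,0,0,0,0,0.0015,-0.13,0,0,0,0,0,0.0015,-0.13,0,0,0,0,0,0.0015,-0.13,0]'

```text
t: 15.15
eef_pos: [545.0, 13.5, 244.6]
orientation: [[0.184, 0.851, 0.492], [0.983, -0.159, -0.092], [-0.0, 0.501, -0.866]]
force: [-0.9, -1.2, -0.6]
opening: 0.501
finger_force: 0.0
```

```bash
python3 - <<'E'
from h import *
np.set_printoptions(precision=2,suppress=True)
o=np.array([568.96,9.24,61.98]);C=Rcr(-10.61)
print(bot.sense()["force"])
for n in("wrist","scene","top"):
    c=camera(n)
    for k in("latch_knob","plate"):
        print(n,k,[(d["conf"],C.T@(np.array(d["centre"])-o)) for d in landmark_of(n,k)][:3])
    if n=="wrist":
        g=cv2.cvtColor(c["image"],cv2.COLOR_RGB2GRAY)
        print("edge preds",proj(c,[o+C@np.array(q) for q in((72,0,52),(42,75,8),(0,75,26),(0,-75,26))]))
E
```

```text
[-0.95 -1.18 -0.65]
wrist latch_knob [(0.74, array([72.18,  2.72, 55.35]))]
wrist plate [(0.28, array([68.49,  2.26, 57.13]))]
edge preds [[327.7  238.24]
 [289.23 131.44]
 [229.73 130.51]
 [241.93 316.3 ]]
scene latch_knob [(0.87, array([73.59,  1.12, 52.11]))]
scene plate [(0.81, array([ -91.82, -575.95,  -18.21])), (0.57, array([ 0.06, -1.84, -1.28])), (0.4, array([ 0.99, 73.99, 21.62]))]
top latch_knob [(0.65, array([72.03,  4.31, 48.97]))]
top plate [(0.92, array([ 1.09,  1.1 , -1.65])), (0.64, array([ -86.63, -578.59,  -20.17]))]
```

The latch is at x ≈ 72 mm in all three views, which is home. The plate is at the seat's middle, and the robot touches nothing.

```bash
python3 -c "
from rig import bot
print(bot.job_done())"
```

```text
the job is handed in; nothing more can be done
None
```

The job is handed in, with no verdict returned: the long plate measures flush on the seat over both pins, the latch is home after 33.9 mm of travel, and the arm is clear of everything at about 15 s of the 53 s allowed.

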